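# Draw the pastry brush from the utensil block and hold it level

### The job

Draw the pastry brush straight up out of the wooden utensil block until its handle is quite clear of the block, then turn it from upright to level, so that its bristles can be looked over, and hold it there still, at least 15 cm above the shelf. Finish while holding it in the gripper, touching nothing else; leave the spoon and the spatula in their wells and the ramekin and loaf tin where they are.

Things in the scene. Friction and masses are not known exactly. Their poses are not given: they have to be found in the camera images.
- brush_mid (a point): Centre of the beech pastry brush, 175 mm long, about 50 g, standing handle down in one of the block's wells (any), with some 3 degrees of play. Its z axis points to the bristles. Handle: straight bar 18 (x) by 12 mm (y), 130 mm long. Head: 38 (x) by 14 (y) by 45 mm, beech bar with grey silicone bristles. 60 mm of bare handle stands free between block and head.
- brush_foot (a point): Centre of the lower end of the brush's handle, 87.5 mm below brush_mid along the brush's z axis; same axes.
- block: Dark wooden utensil block fixed to the shelf, 64 (x) by 220 (y) by 90 mm high, origin at the centre of its underside. Three wells in its top, at y = -80, 0, +80 mm, each about 23 (x) by 17 (y) by 70 mm deep, holding brush, spoon and spatula in any order, their x and y axes parallel to the block's (thin side along the row).
- spoon_mid (a point): Point on the axis of the beech spoon, 87.5 mm above its foot; z axis towards its round flat bowl (48 mm across, 12 mm thick). 174 mm long, same 18 x 12 mm handle as the brush, standing handle down in a well of the block. Leave alone.
- spatula_mid (a point): Point on the axis of the beech spatula, 87.5 mm above its foot; z axis towards its square flat blade (50 mm wide, 7 mm thick, 45 mm high). 175 mm long, same 18 x 12 mm handle as the brush, standing handle down in a well of the block. Leave alone.
- ramekin: Small round glass ramekin, 80 mm across, 45 mm high, open at the top, origin at the centre of its underside. Loose on the shelf beyond the block; leave alone.
- loaf_tin: Dark non-stick loaf tin, 240 mm (its x; 274 mm over the rim's end tabs) by 110 mm (y) by 68 mm high, open at the top, origin at the centre of its underside. Loose on the shelf to the left of the block; leave alone.

How it is judged:
On the way:
1. the brush is drawn clear above the block, still about upright (z of brush_foot in the frame of block above 0.09 m and angle between brush_mid's own z axis and vertical below 0.6 rad and contact force between brush and the fingers above 0.5 N), for 0.1 s.
At the end, for the whole second after the job is handed in: The gripper holds the brush still, level within 17 degrees, its centre over 15 cm above the shelf; brush and robot touch none of the other things; spoon and spatula are within 20 mm, ramekin and tin within 30 mm of where they were (angle between brush_mid's own z axis and vertical between 1.27 and 1.87 rad and height (world z) of brush_mid above 0.15 m and contact force between brush and the fingers above 0.5 N and linear speed of brush below 0.03 m/s and angular speed of brush below 0.3 rad/s and contact force between each of brush, the arm, the fingers and block below 0.05 N and contact force between each of brush, the arm, the fingers and spoon below 0.05 N and contact force between each of brush, the arm, the fingers and spatula below 0.05 N and contact force between each of brush, the arm, the fingers and ramekin below 0.05 N and contact force between each of brush, the arm, the fingers and loaf_tin below 0.05 N and distance of each of spoon_mid, spatula_mid from where it was at the start of the episode below 0.02 m and distance of each of ramekin, loaf_tin from where it was at the start of the episode below 0.03 m); the arm keeps its last pose, push and grip.
It fails at once if the spoon or the spatula is pulled up or shoved by more than 20 mm (not (distance of spoon_mid from where it was at the start of the episode below 0.02 m) or not (distance of spatula_mid from where it was at the start of the episode below 0.02 m)).
It fails at once if the ramekin or the loaf tin is moved by more than 30 mm (not (distance of ramekin from where it was at the start of the episode below 0.03 m) or not (distance of loaf_tin from where it was at the start of the episode below 0.03 m)).
It also fails if it takes over 48 s, if anything falls off the work surface, if the arm or the gripper's body presses on something with over 40 N, if the wrist force passes 120 N, or if a joint passes its speed limit or range.

### The arm

A 6-joint arm with a two-finger parallel gripper is mounted at the origin on the work surface. World frame = base frame: x ahead of the robot, y to its left, z up, the work surface at z = 0. Lengths are in m, angles in rad, forces in N, time in s.
With the tool pointing down it reaches from about 0.35 to 0.775 m from the base axis. Payload 5.5 kg.
Tool frame: the origin (TCP) lies at the very end of the fingers, on their centre line; the grasp point (between the pads) lies env.hold_point_z behind it (env.hold_point_z is the distance from the TCP to the grasp point, in m); z points along the fingers, y is the line along which they close (so a half turn about z gives the same grasp; the last joint's range is limited). The gripper opens to 85 mm and grips with 20 to 120 N. Pads are 22 mm wide; open, the fingers measure 114 mm over their backs; the gripper's body (76 mm by 85 mm) begins 54 mm behind the grasp point. The pads swing forward as they close: fully open they stand 13 mm farther back than shut.
Start: joints at [0.963, 0.313, 0.046, 1.304, 0, 1.431], TCP at [0.259, 0.513, 0.231] pointing down, gripper open.
Joint ranges: [-2.76, 2.76], [-0.86, 1.69], [-1.03, 1.26], [-2.2, 2.34], [-1.47, 1.5], [-3.14, 3.14]. Speed limits (rad/s): [2.57, 2.57, 3.14, 3.14, 3.14, 3.14].

### API

Orientations are given as a unit quaternion [w, x, y, z].
In Python, from workcell import env gives the robot as it stands.
- The arm moves only by the tool carry_out, never from a script. Its argument "steps" is a list of rows, each a list of 3 entries, a list of its own where there are three numbers: the turn, a rotation vector about the tool's x, y, z in degrees, then the shift along the tool's x, y, z in cm, then the closure in counts, from 0 (fully open) to 255 (shut). A call has exactly 8 rows; each row is the pose to reach, as a shift and turn from the pose commanded when the call began, along the tool's axes at that moment; what a row does not reach only later rows make up. A row lasts 1/8 s, in which the tool goes at most 62.5 mm and 10.7 degrees, less where a joint would pass 70% of its speed; a pose out of reach is approached as far as the arm can. A call with a gripper value outside its range is refused whole. The fingers move at their own pace and stop on an object; "force" is the grip in N (left out, the last holds). Time passes only in rows, so rows that repeat a pose let the fingers close, or fill a call up. It gives the time, the measured TCP pose, the force, the opening and the grip force at its end, in the units of the state.
- env.get_state(): the state, without advancing time (a new reading comes with each control period).
- env.read_camera(name): name is "scene" or "top" or "wrist"; returns (picture, depth): 480x640x3 uint8, red, green, blue; 480x640 float32, m along the optical axis (not along the pixel's ray), 0 where there is no reading.
- env.get_calibration(name): a dict with "fx", "fy", "cx", "cy" (pixels), "D" ([k1, k2, p1, p2, k3] as OpenCV has them; the pictures are not rectified), "origin" and "orientation" of the camera in the world. Camera axes: x right, y up, looking along -z (the intrinsics and any distortion apply to the point x, -y, -z); pixel columns grow to the right and rows downward; lengths in m; the calibration is good to about 2 mm. A picture is of the moment at which its call begins: read the wrist's pose just before it. get_calibration takes no time and is no camera call; for the wrist camera it gives the pose at the moment of the call.
- env.hand_in(): hands the job in; it is judged then, once.
The state is a dict: "clock": time; "joint_pos": joint angles; "qvel": joint speeds; "tau": joint torques, N m; "tcp_pos": TCP position; "orientation": TCP orientation; "wrist_force": force on the tool from outside, world axes, zero at the start; "ft_torque": the same for the moment, N m; "finger_gap": finger opening in m; "grip_force": force on a finger pad.
Only numpy, scipy, OpenCV 4.12 (cv2) and the standard library are available. Lean on these libraries where they do the work, as an engineer would, in place of code of your own. Each camera call takes 0.05 s, during which the arm holds its last target. There are 200 camera calls.

## Working session

There is one attempt and no reset: what is moved stays moved. The work goes in short steps, Python scripts to look and compute and a tool call to move; the robot and the scene stay as the last step left them, time stands still between calls to the robot, and variables do not carry over. Pictures are saved under pics/ and viewed, at most 10 in all, crops included, and the job is handed in when it is done.

Besides the shell and the picture viewer there is one more tool, called after ">>>" as name(argument=value, ...) on one line, values as JSON. carry_out: Moves the arm, as the interface text tells. Its arguments: {"type":"object","properties":{"steps":{"type":"array","items":{"type":"array"}},"force":{"type":"number"}},"required":["steps"]}

```bash
ls; mkdir -p pics; cat > h.py <<'E'
import numpy as np,cv2
from scipy.spatial.transform import Rotation as R
from workcell import env
def q2R(q): return R.from_quat([q[1],q[2],q[3],q[0]]).as_matrix()
def save(n,f,im): cv2.imwrite(f'pics/{f}.png',im[...,::-1])
def cloud(name):
    c=env.get_calibration(name); im,d=env.read_camera(name)
    K=np.array([[c['fx'],0,c['cx']],[0,c['fy'],c['cy']],[0,0,1]])
    u,v=np.meshgrid(np.arange(640.),np.arange(480.))
    p=cv2.undistortPoints(np.stack([u,v],-1).reshape(-1,1,2),K,np.array(c['D'],float)).reshape(480,640,2)
    P=np.stack([p[...,0]*d,-p[...,1]*d,-d],-1)
    W=P@q2R(c['orientation']).T+np.array(c['origin'])
    W[d==0]=np.nan
    return im,d,W,c
E
python3 - <<'E'
from h import *
s=env.get_state();print(s['tcp_pos'],s['orientation'],env.hold_point_z)
for n in ['scene','top']:
    im,d,W,c=cloud(n);save(n,n+'0',im);np.savez(n+'0',im=im,W=W);print(n,c['origin'],c['orientation'],(d>0).mean())
E
```

```text
pics
[0.25899626 0.51279643 0.23041895] [-3.31834098e-04  2.31777721e-01  9.72768347e-01 -8.48461965e-04] 0.0187
scene [ 1.26699396 -0.41181813  0.81179148] [0.82624719 0.3775327  0.17265768 0.38075448] 0.9959895833333333
top [0.51609957 0.14311423 0.9208775 ] [-0.69906636 -0.06404942  0.06191938  0.70948565] 0.9960807291666667
```

View pics/scene0.png

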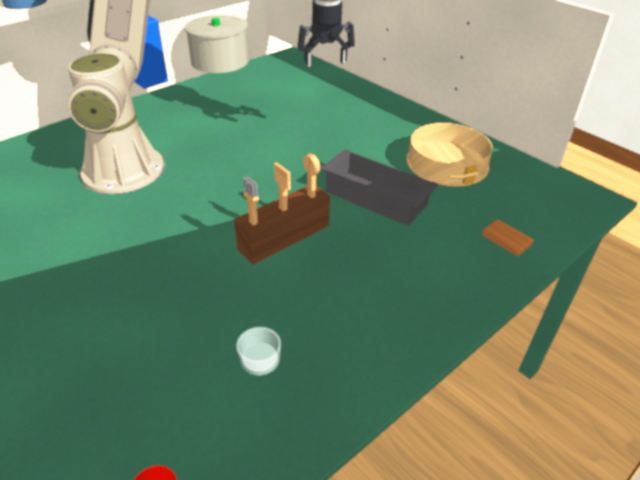

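View pics/top0.png

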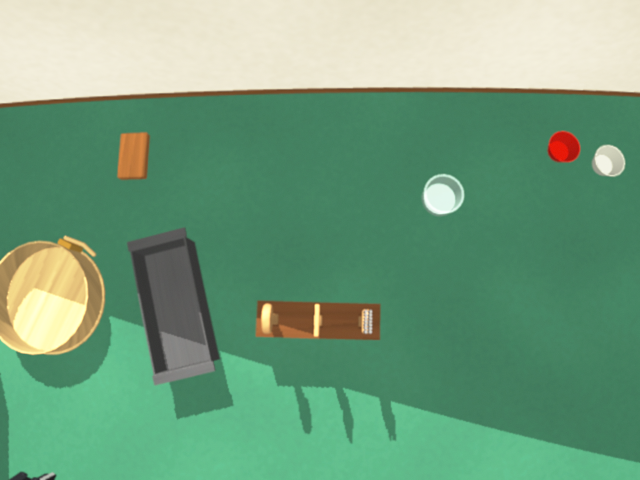

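The brush, with its grey bristles, is in the right-hand well, at (368,321) in the top view. The spatula is in the middle at (317,320) and the spoon on the left at (266,319). The loaf tin is to the left and the ramekin beyond, at (443,195).

```bash
python3 - <<'E'
from h import *
a=np.load('top0.npz');W=a['W'];im=a['im'].astype(int)
m=np.zeros((480,640),bool);m[285:355,245:395]=1
z=W[...,2]
b=m&(z>.08)&(z<.10)
P=W[b][:,:2].astype(np.float32)
r=cv2.minAreaRect(P);print('block',r,cv2.boxPoints(r).tolist(),np.median(W[b][:,2]))
for n,(u0,u1) in dict(spoon=(250,285),spat=(300,330),brush=(350,385)).items():
    k=m&(z>.16);k[:,:u0]=0;k[:,u1:]=0
    Q=W[k];print(n,len(Q),np.median(Q,0),Q.min(0),Q.max(0),cv2.minAreaRect(Q[:,:2].astype(np.float32)))
s=np.load('scene0.npz');W2=s['W'];i2=s['im'].astype(int)
m=np.zeros((480,640),bool);m[150:230,225:265]=1
k=m&(W2[...,2]>.105)
Q=W2[k];Q=Q[(Q[:,2]<.25)]
for lo in np.arange(.1,.21,.02):
    q=Q[(Q[:,2]>=lo)&(Q[:,2]<lo+.02)]
    if len(q):print(round(lo,2),len(q),q.mean(0),q.max(0)[2])
E
```

```text
block ((0.5155545473098755, 0.16090629994869232), (0.21882790327072144, 0.0631723627448082), 87.69730377197266) [[0.4795977771282196, 0.05284980684518814], [0.5427190661430359, 0.050311602652072906], [0.551511287689209, 0.2689628005027771], [0.4883900284767151, 0.27150100469589233]] 0.08985713013199459
spoon 266 [0.51799194 0.23902094 0.18796137] [0.49566313 0.23404652 0.16076244] [0.54200383 0.24677884 0.19522494] ((0.5188822150230408, 0.24010707437992096), (0.012547093443572521, 0.04631279036402702), 88.61961364746094)
spat 150 [0.5155215  0.16108479 0.19380728] [0.49248899 0.15661467 0.16156723] [0.53872958 0.16468632 0.19665955] ((0.5156183838844299, 0.16103892028331757), (0.007004591636359692, 0.04637691751122475), 87.44181823730469)
brush 204 [0.51266289 0.08226672 0.1907491 ] [0.49504089 0.07437939 0.16006506] [0.53043283 0.08795845 0.19778681] ((0.5127100944519043, 0.08103431761264801), (0.013126596808433533, 0.03526740148663521), 88.31993865966797)
0.1 50 [0.51556867 0.07517676 0.11256873] 0.1199457736382109
0.12 62 [0.51664238 0.07517552 0.13031877] 0.1399844190258941
0.14 76 [0.51784104 0.07346508 0.15229951] 0.15998352637610436
0.16 111 [0.516827   0.0747675  0.16926577] 0.1798315694009337
0.18 128 [0.51394414 0.07647999 0.19008208] 0.19744931146421207
```

```bash
cat >> h.py <<'E'
def rel(p,Rt,p0=None,R0=None):
    s=env.get_state()
    R0=q2R(s['orientation']) if R0 is None else R0
    p0=np.array(s['tcp_pos']) if p0 is None else p0
    return np.round(R.from_matrix(R0.T@Rt).as_rotvec(degrees=True),2),np.round(R0.T@(np.array(p)-p0)*100,2)
def down(yaw): # tool y at world +y turned by yaw
    c,s=np.cos(yaw),np.sin(yaw)
    y=np.array([-s,c,0]);z=np.array([0,0,-1.]);return np.stack([np.cross(y,z),y,z],1)
E
python3 - <<'E'
from h import *
print(rel([.513,.081,.26],down(np.radians(-2.3))))
E
```

```text
(array([ -0.09,  -0.03, -24.5 ]), array([-42.14, -27.1 ,  -2.92]))
```

>>> carry_out(steps=[[[0,0,-3],[-4,-3,-3],60],[[0,0,-7],[-10,-6.5,-3],90],[[0,0,-12],[-16,-10,-3],90],[[0,0,-16],[-22,-14,-3],90],[[0,0,-20],[-27,-17.5,-3],90],[[0,0,-24.5],[-32,-20.5,-3],90],[[0,0,-24.5],[-37,-24,-3],90],[[0,0,-24.5],[-42.1,-27.1,-2.9],90]], force=40)

```text
clock: 1.1
tcp_pos: [0.5064, 0.0912, 0.2603]
orientation: [-0.0, 0.02, 1.0, 0.0]
wrist_force: [0.7, -0.4, 0.6]
finger_gap: 0.0555
grip_force: 0.0
```

```bash
python3 - <<'E'
from h import *
s=env.get_state();print(s['tcp_pos'],s['orientation'],s['finger_gap'])
im,d,W,c=cloud('wrist');save(0,'w1',im)
s=env.get_state();print(s['tcp_pos'],s['clock'])
z=W[...,2]
for lo,hi in((.14,.165),(.165,.185),(.185,.2)):
    k=(z>lo)&(z<hi)&(abs(W[...,0]-.513)<.05)&(abs(W[...,1]-.081)<.035)
    if k.sum()>5:
        Q=W[k];print(lo,k.sum(),Q.min(0),Q.max(0),cv2.minAreaRect(Q[:,:2].astype(np.float32)))
print(rel([.513,.081,.139],down(np.radians(-2.3))))
E
```

```text
[0.50636367 0.09115064 0.2603476 ] [-3.58982613e-05  2.01809289e-02  9.99796334e-01  1.40675843e-04] 0.05552477191233205
[0.51048286 0.08498565 0.25962871] 1.15
0.14 383 [0.49082813 0.07428784 0.14952615] [0.52766365 0.08796941 0.16498728] ((0.5093299150466919, 0.08049586415290833), (0.01368391141295433, 0.0367051400244236), 87.60408020019531)
0.165 241 [0.49209128 0.07578515 0.16505276] [0.52585923 0.08703774 0.18496697] ((0.5089735388755798, 0.08135999739170074), (0.011257300153374672, 0.033741146326065063), 89.8015365600586)
0.185 908 [0.4919568  0.07432319 0.18505936] [0.52857857 0.08675748 0.19608704] ((0.5102545022964478, 0.08060970902442932), (0.011521519161760807, 0.03631950169801712), 87.78076171875)
(array([-0.23,  0.15, -0.36]), array([-0.24, -0.34, 12.06]))
```

View pics/w1.png

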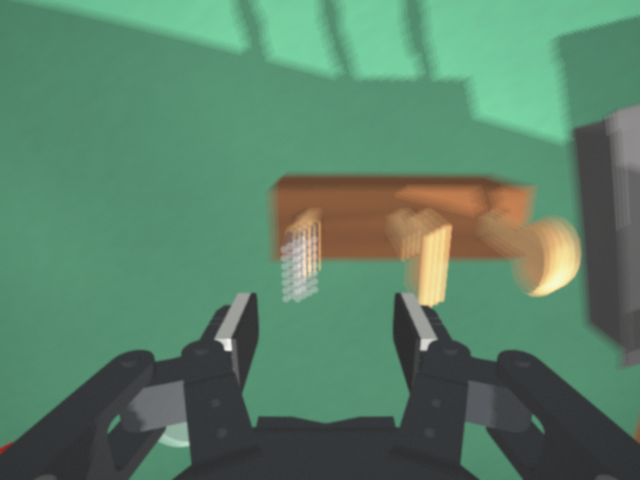

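The wrist view was blurred by the arm's motion, but it shows the brush head at about (300,260) and the spatula at (432,265). Depth puts the brush at about (0.511, 0.081), so I'll go straight down.

>>> carry_out(steps=[[[0,0,0],[0.15,0,0],90],[[0,0,0],[0.15,0,2],90],[[0,0,0],[0.15,0,4.5],90],[[0,0,0],[0.15,0,7],90],[[0,0,0],[0.15,0,9.5],90],[[0,0,0],[0.15,0,12.1],90],[[0,0,0],[0.15,0,12.1],90],[[0,0,0],[0.15,0,12.1],90]])

```text
clock: 2.15
tcp_pos: [0.5044, 0.094, 0.1404]
orientation: [0.0, 0.019, 1.0, 0.0]
wrist_force: [0.0, 0.8, 0.3]
finger_gap: 0.0556
grip_force: 0.0
```

```bash
python3 - <<'E'
from h import *
im,d,W,c=cloud('wrist');save(0,'w2',im)
s=env.get_state();print(s['tcp_pos'],s['clock'],s['wrist_force'])
E
```

```text
[0.50483748 0.09381755 0.14073533] 2.2 [ 0.50488383 -0.77172813 -0.5526996 ]
```

View pics/w2.png

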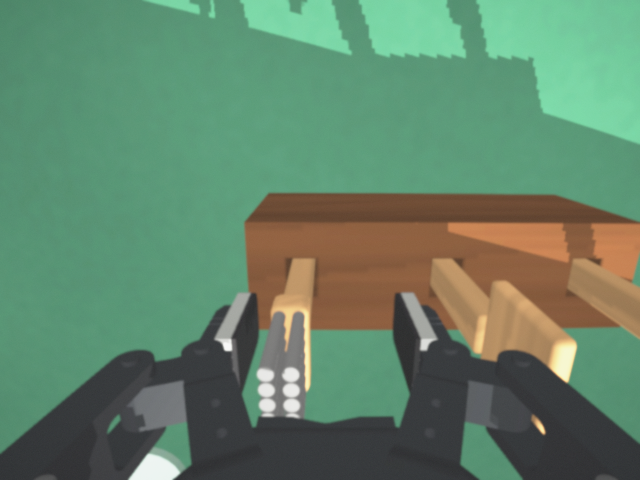

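The open fingers are around the brush, with the head at about (285,350) near the left finger. The tool is 12 mm off in y and 6 mm short in x, so I'll centre it and then close.

>>> carry_out(steps=[[[0,0,0],[-0.3,-0.6,0],90],[[0,0,0],[-0.55,-1.25,0.1],90],[[0,0,0],[-0.55,-1.25,0.1],90],[[0,0,0],[-0.55,-1.25,0.1],90],[[0,0,0],[-0.55,-1.25,0.1],255],[[0,0,0],[-0.55,-1.25,0.1],255],[[0,0,0],[-0.55,-1.25,0.1],255],[[0,0,0],[-0.55,-1.25,0.1],255]], force=40)

```text
clock: 3.2
tcp_pos: [0.5094, 0.0805, 0.1386]
orientation: [0.0, 0.02, 1.0, 0.0]
wrist_force: [-0.3, 0.4, 1.9]
finger_gap: 0.013
grip_force: 40.1
```

```bash
python3 - <<'E'
from h import *
im,d,W,c=cloud('wrist');save(0,'w3',im)
s=env.get_state();print(s['tcp_pos'],s['clock'],s['wrist_force'],s['finger_gap'],s['grip_force'])
E
```

```text
[0.50945461 0.08051421 0.13859227] 3.25 [ 0.78928415 -0.29272623  1.44350463] 0.013155946179473955 40.06562054157257
```

View pics/w3.png

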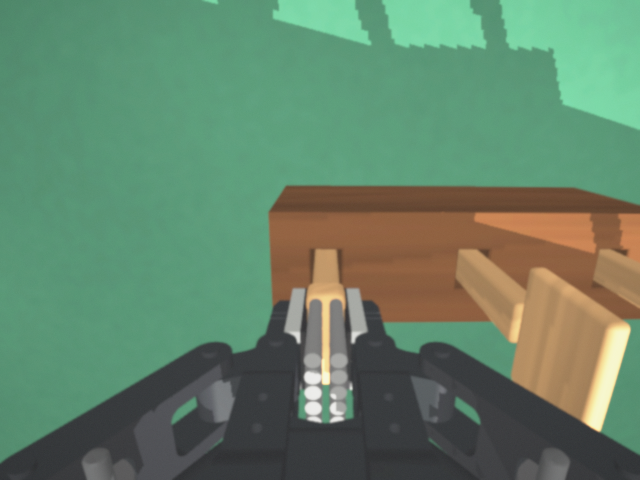

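The brush head is gripped squarely: 13 mm gap, 40 N. The handle enters the well at (326,265), so I'll lift straight up, slowly at first.

>>> carry_out(steps=[[[0,0,0],[0,0,-1],255],[[0,0,0],[0,0,-2.5],255],[[0,0,0],[0,0,-4.5],255],[[0,0,0],[0,0,-7],255],[[0,0,0],[0,0,-9.5],255],[[0,0,0],[0,0,-12],255],[[0,0,0],[0,0,-14],255],[[0,0,0],[0,0,-14],255]])

```text
clock: 4.25
tcp_pos: [0.5105, 0.0804, 0.281]
orientation: [0.002, 0.02, 1.0, 0.0]
wrist_force: [0.6, 1.4, -1.2]
finger_gap: 0.0131
grip_force: 39.8
```

```bash
python3 - <<'E'
from h import *
s=env.get_state();print(s['tcp_pos'],s['clock'],s['wrist_force'],s['finger_gap'],s['grip_force'],s['joint_pos'])
im,d,W,c=cloud('scene');save(0,'s4',cv2.resize(im[100:300,180:400],None,fx=2.5,fy=2.5))
E
```

```text
[0.51048318 0.08042273 0.28097863] 4.25 [ 0.61374544  1.40955838 -1.24447323] 0.013112258796233137 39.849355816841125 [ 7.92241398e-04  1.85848774e-01 -1.74794961e-04  1.38018930e+00
  6.08840238e-05  4.09633340e-02]
```

View pics/s4.png

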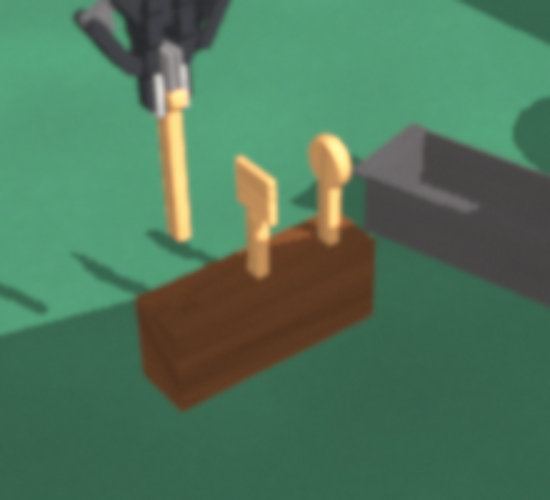

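The brush is clear of the block, with its handle foot at about (180,238) in the crop, well above the block top. The spatula and spoon are still in their wells. Now I'll raise it further and turn it level, away from the robot.

>>> carry_out(steps=[[[0,0,0],[0,0,-2],255],[[0,-4,0],[-1,0,-4],255],[[0,-10,0],[-3,0,-6],255],[[0,-17,0],[-5,0,-8],255],[[0,-24,0],[-7,0,-9],255],[[0,-31,0],[-9,0,-9],255],[[0,-38,0],[-11,0,-9],255],[[0,-45,0],[-11,0,-9],255]])

```text
clock: 5.3
tcp_pos: [0.6195, 0.0758, 0.3673]
orientation: [0.384, 0.019, 0.923, -0.008]
wrist_force: [-0.6, 0.0, -1.2]
finger_gap: 0.0134
grip_force: 39.8
```

>>> carry_out(steps=[[[0,-7,0],[0,0,0],255],[[0,-14,0],[0,0,0],255],[[0,-21,0],[0,0,0],255],[[0,-28,0],[0,0,0],255],[[0,-35,0],[0,0,0],255],[[0,-40,0],[0,0,0],255],[[0,-45,0],[0,0,0],255],[[0,-45,0],[0,0,0],255]])

```text
clock: 6.3
tcp_pos: [0.6808, 0.0939, 0.4179]
orientation: [0.686, 0.019, 0.727, -0.018]
wrist_force: [-0.6, -0.1, -1.3]
finger_gap: 0.0132
grip_force: 40.0
```

```bash
python3 - <<'E'
from h import *
im,d,W,c=cloud('scene');save(0,'s5',im[40:400,130:530])
s=env.get_state();print(s['tcp_pos'],s['clock'],s['finger_gap'],s['grip_force'],s['joint_pos'],abs(s['qvel']).max())
print(q2R(s['orientation'])[:,2])
E
```

```text
[0.68067406 0.09367822 0.41789287] 6.35 0.013395395874082457 39.97215986251831 [ 0.07670059 -0.05286616 -1.02762476 -0.91696098 -0.12945564  0.00668103] 0.0550537226991638
[ 0.9969578  -0.05285747 -0.05728209]
```

View pics/s5.png

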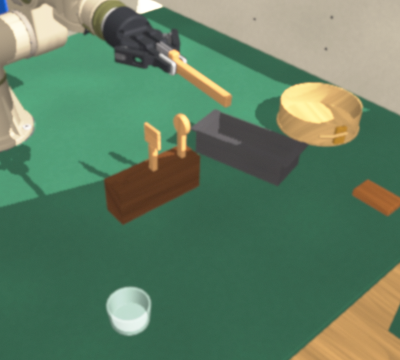

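The brush is held nearly level, running from (175,58) to (228,100) in the crop, and everything else is in place. Joint 3 is right at its limit, so I'll reach forward a little for margin and let it settle.

>>> carry_out(steps=[[[0,0,0],[0,0,1],255],[[0,0,0],[0,0,2],255],[[0,0,0],[0,0,3],255],[[0,0,0],[0,0,4],255],[[0,0,0],[0,0,4],255],[[0,0,0],[0,0,4],255],[[0,0,0],[0,0,4],255],[[0,0,0],[0,0,4],255]])

```text
clock: 7.35
tcp_pos: [0.7201, 0.0914, 0.4185]
orientation: [0.688, 0.019, 0.725, -0.018]
wrist_force: [0.8, -0.5, -0.3]
finger_gap: 0.0131
grip_force: 39.9
```

```bash
python3 - <<'E'
from h import *
s=env.get_state();T=np.array(s['tcp_pos']);Z=q2R(s['orientation'])[:,2]
print(T,Z,s['clock'],s['grip_force'],s['joint_pos'],abs(s['qvel']).max())
im,d,W,c=cloud('scene')
D=W-T; a=D@Z; r=np.linalg.norm(D-a[...,None]*Z,axis=-1)
k=(a>.02)&(a<.16)&(r<.03); Q=W[k]; print(k.sum())
v=cv2.fitLine(Q.astype(np.float32),cv2.DIST_HUBER,0,.01,.01).ravel();print(v)
im,d,W,c=cloud('top')
for n,(x,y) in dict(spoon=(.518,.239),spat=(.5155,.161)).items():
    k=(W[...,2]>.16)&(W[...,2]<.22)&(abs(W[...,0]-x)<.035)&(abs(W[...,1]-y)<.025)
    if k.any():print(n,np.median(W[k],0))
E
```

```text
[0.72014656 0.09142761 0.41851474] [ 0.99715558 -0.05329506 -0.05329527] 7.35 39.94830071926117 [ 0.0646888   0.02450282 -0.95650835 -0.92731743 -0.11791648  0.00606102] 0.002779419586942871
790
[ 0.9939959  -0.06935809 -0.084626    0.7803069   0.08292915  0.42122325]
spoon [0.51800076 0.2389304  0.18831055]
spat [0.51552384 0.16112159 0.19412579]
```

The brush is level within 5°, about 0.42 m up and still, with joints clear of their limits. The spoon and spatula haven't moved.

```bash
python3 -c "
from workcell import env
print(env.hand_in())"
```

```text
the job is handed in; nothing more can be done
None
```

The job is handed in, with no verdict returned: the gripper holds the brush still, level within about 5° and about 0.42 m up; the spoon and spatula measured unmoved, and the ramekin and tin looked undisturbed in the pictures.

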